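# Hold a hardness probe square on the ringed spot of a tilted coupon

### The job

Take the pen-shaped hardness probe out of its upright stand and set its nose on the ringed cross mark on the steel coupon in the tilted vise. Keep the probe square to the coupon's sloping face and press lightly, until the sprung nose is about half-way in (around 3.5 N). Finish while still holding it there, and do not press hard, shift the vise or disturb the other things on the bench.

Things in the scene. Friction and masses are not known exactly. Their poses are not given: they have to be found in the camera images.
- probe: loose pen-shaped probe, about 0.16 kg, standing nose down in its stand. Origin on its axis at the barrel's lower end; z runs up the axis, away from the nose. Barrel 19 mm dia, z 0 to 50 mm; steel collar 32 mm dia, z 50 to 56; grey plastic grip 22 mm dia, z 56 to 106; steel cap 18 mm dia up to z 112. The sprung nose, 8 mm dia, sticks 16 mm out below the origin when free. Round: yaw is free.
- probe_nose (a joint): how far the probe's nose is pushed in along its axis: 0 free, 12 mm fully in (bottomed). Light spring: about 1 N to start it moving, 3.4 N at 6 mm, 5.8 N at 12 mm.
- probe_tip (a point): the rounded end of the nose, on the probe's axis, 16 mm below the probe's origin when free; it moves with the nose. z as the probe's
- stand: fixed stand: round steel foot 80 mm dia and an upright tube, 34 mm outside, 23 mm inside, rim 80 mm above the bench. Origin on the bench under the tube's centre. The probe's collar rests on the rim, its origin 30 mm above the bench (grip 86 to 136 mm up), nose off the foot. The probe comes out straight up and must rise about 70 mm to clear the rim.
- angle_vise: fixed grey angle vise: base plate 130 x 100 x 10 mm, two cheeks at y = +-44.5 mm up to 48 mm high. Origin on the bench under its centre; the pivot of its table lies along its y axis, 40 mm up, above the origin.
- tilt_table (a joint): tilt of the vise's table (96 x 76 mm) about its pivot, in rad: 0 level, positive = the table's face turned towards the vise's -x side. Locked stiff; leave it so.
- spot (a point): marked spot: centre of a scribed ring, 16 mm dia, with a cross, on the upper face of the steel coupon (74 x 56 x 10 mm) clamped on the tilting table; z is that face's outward normal. It lies 24 mm from the pivot along z, at x 6, y -11 mm of the face's centre. Two dark toe clamps, up to 9 mm proud, hold the coupon's x edges, inner ends 27 mm from the centre. Tiny dots are old dents.
- test_block: bystander: flat round steel hardness block, 55 dia x 11 mm, origin under its centre
- specimen: bystander: black round mounted specimen, 30 dia x 15 mm, origin under its centre
- level: bystander: small round spirit level, 38 dia x 10 mm, origin under its centre
- dropper_bottle: bystander: small dropper bottle, 33 dia x 74 mm tall, origin under its centre
- mug: bystander: mug, 92 dia x 93 mm tall with a side handle, origin under it
- sample_jar: bystander: lidded sample jar, 38 dia x 48 mm tall, origin under its centre
- tweezers: bystander: steel tweezers lying flat, 124 mm long, origin under the middle
Mind the look-alikes: they are no part of the job. Leave any brown or red look-alike of the probe alone.

How it is judged:
By the outcome, as a careful person would: the job done as asked, in the order asked, and still so for the second after the job is handed in, while the arm keeps its last pose, push and grip.
It also fails if it takes over 37 s, if anything falls off the work surface, if the arm or the gripper's body presses on something with over 40 N, if the wrist force passes 120 N, or if a joint passes its speed limit or range.

### The arm

A 6-joint arm with a two-finger parallel gripper is mounted at the origin on a cart in front of the work surface, level with it; the furniture and walls round the work are solid. World frame = base frame: x ahead of the robot, y to its left, z up, the work surface at z = 0. Lengths are in m, angles in rad, forces in N, time in s.
With the tool pointing down it reaches from about 0.425 to 1.125 m from the base axis. Payload 14.9 kg.
Tool frame: the origin (TCP) lies at the very end of the fingers, on their centre line; the grasp point (between the pads) lies 19 mm behind it; z points along the fingers, y is the direction in which the jaws open and shut (so a half turn about z gives the same grasp; the last joint's range is limited). The gripper opens to 91 mm and grips with 3 to 60 N. Pads are 32 mm wide; open, the fingers measure 118 mm over their backs; the gripper's body (76 mm by 178 mm) begins 60 mm behind the grasp point.
Start: joints at [-1.353, 0.379, 1.734, -0, 1.028, -0.033], TCP at [0.174, -0.678, 0.214] pointing down, gripper open.
Joint ranges: [-2.77, 2.77], [-0.74, 2.19], [0, 2.66], [-1.06, 4.2], [0.31, 2.87], [-3.08, 3.08]. Speed limits (rad/s): [1.89, 1.89, 2.39, 3.14, 3.14, 3.14].

### API

Orientations are given as [roll, pitch, yaw] about the fixed x, y, z axes, in that order (R = Rz(yaw) Ry(pitch) Rx(roll)).
In Python, from plant import arm gives the robot as it stands.
- The arm moves only by the tool apply_moves, never from a script. Its argument "rows" is a list of rows, each an object of numbers: "dx", "dy", "dz": the shift along the world's x, y, z in cm; "rx", "ry", "rz": the turn, a rotation vector about the world's x, y, z in degrees; "fingers": the opening in per cent of the stroke, from 0 (shut) to 100 (fully open). In form: [{"dx": .., "dy": .., "dz": .., "rx": .., "ry": .., "rz": .., "fingers": ..}, ...]. A call has 1 to 10 rows; each row is the pose to reach, as a shift and turn from the pose measured when the call began; what a row does not reach only later rows make up. A row lasts 1/10 s, in which the tool goes at most 50 mm and 8.59 degrees, less where a joint would pass 70% of its speed; a pose out of reach is approached as far as the arm can. A call with a gripper value outside its range is refused whole. The fingers move at their own pace and stop on an object; "grip_force" is the grip in N (left out, the last holds). Time passes only in rows, so rows that repeat a pose let the fingers close. It gives the time, the measured TCP pose, the force and the opening at its end, in the units of the state.
- arm.state(): the state, without advancing time (a new reading comes with each control period).
- arm.read_camera(name): name is "scene" or "top" or "wrist"; returns a dict with "frame" (400x640x3 uint8, red, green, blue), "z_map" (400x640 float32, m along the optical axis (not along the pixel's ray), 0 where there is no reading), "fx", "fy", "cx", "cy" (pixels), "k1" (the pictures are not rectified: a ray, as slopes to the right and down, at radius r is drawn at 1 + k1 r^2 times it, then the intrinsics apply), "cam_to_world" (4x4, takes a point from camera to world coordinates). Camera axes: x right, y up, looking along -z (the intrinsics and any distortion apply to the point x, -y, -z); pixel columns grow to the right and rows downward; lengths in m; the calibration is good to about 2 mm. A picture is of the moment at which its call begins.
- arm.job_done(): hands the job in, once; it reports no verdict.
The state is a dict: "clock": time; "q": joint angles; "dq": joint speeds; "tau": joint torques, N m; "tcp_pos": TCP position; "eef_rot": TCP orientation; "wrist_force": force on the tool from outside, world axes, zero at the start; "ft_torque": the same for the moment, N m; "grip_width": finger opening in m.
Only numpy, scipy, OpenCV 4.12 (cv2) and the standard library are available. Lean on these libraries where they do the work, as an engineer would, in place of code of your own. Each camera call takes 0.05 s, during which the arm holds its last target.

## Working session

There is one attempt and no reset: what is moved stays moved. The work goes in short steps, Python scripts to look and compute and a tool call to move; the robot and the scene stay as the last step left them, time stands still between calls to the robot, and variables do not carry over. Pictures are saved under pics/ and viewed, and the job is handed in when it is done.

Besides the shell and the picture viewer there is one more tool, called in YAML: its name, and indented under it one key for each argument. apply_moves: Moves the arm, as the interface text tells. Its arguments: {"type":"object","properties":{"rows":{"type":"array","items":{"type":"object","properties":{"dx":{"type":"number"},"dy":{"type":"number"},"dz":{"type":"number"},"rx":{"type":"number"},"ry":{"type":"number"},"rz":{"type":"number"},"fingers":{"type":"number"}}}},"grip_force":{"type":"number"}},"required":["rows"]}

```bash
ls; mkdir -p pics; cat > h.py <<'E'
import numpy as np,cv2
from plant import arm
def save(n,tag):
    c=arm.read_camera(n); cv2.imwrite(f'pics/{tag}.png',c['frame'][:,:,::-1]); np.save(f'pics/{tag}.npy',c,allow_pickle=True); return c
def load(tag): return np.load(f'pics/{tag}.npy',allow_pickle=True).item()
def rays(c,uv):
    uv=np.array(uv,float).reshape(-1,2)
    d=np.stack([(uv[:,0]-c['cx'])/c['fx'],(uv[:,1]-c['cy'])/c['fy']],1)
    s=d.copy()
    for _ in range(20): s=d/(1+c['k1']*(s**2).sum(1,keepdims=True))
    return s
def pts(c,uv,z=None):
    uv=np.array(uv).reshape(-1,2); s=rays(c,uv)
    if z is None: z=c['z_map'][uv[:,1].round().astype(int),uv[:,0].round().astype(int)]
    z=np.asarray(z)
    p=np.stack([s[:,0]*z,-s[:,1]*z,-z,np.ones(len(s))*1.0],1)
    return (p@np.array(c['cam_to_world']).T)[:,:3]
def cloud(c):
    v,u=np.mgrid[0:400,0:640]; P=pts(c,np.stack([u.ravel(),v.ravel()],1)).reshape(400,640,3); P[c['z_map']==0]=np.nan; return P
def proj(c,P):
    M=np.linalg.inv(np.array(c['cam_to_world'])); p=np.c_[np.atleast_2d(P),np.ones(len(np.atleast_2d(P)))]@M.T
    s=np.stack([p[:,0],-p[:,1]],1)/-p[:,2:3]; r=1+c['k1']*(s**2).sum(1,keepdims=True); s=s*r
    return s*[c['fx'],c['fy']]+[c['cx'],c['cy']]
E
python3 - <<'E'
from h import *
for n in('scene','top','wrist'):
    c=save(n,n+'0'); print(n,c['fx'],c['cx'],c['cy'],c['k1'],np.array(c['cam_to_world']).round(3).tolist())
print(arm.state())
E
```

```text
pics
scene 445.71582183362136 325.0388084824144 194.17198134158627 0.027966934200906853 [[0.882, 0.261, -0.392, 0.196], [-0.471, 0.483, -0.738, -0.875], [-0.003, 0.836, 0.549, 0.637], [0.0, 0.0, 0.0, 1.0]]
top 369.05424611555156 322.08283253181264 195.8055944252764 -0.07044637281563042 [[-0.017, 0.998, -0.06, 0.535], [-1.0, -0.018, -0.022, -0.119], [-0.023, 0.059, 0.998, 1.145], [0.0, 0.0, 0.0, 1.0]]
wrist 343.82429850701254 323.8136232724806 199.59566803234588 -0.0077062516561501836 [[0.249, 0.934, 0.255, 0.245], [-0.968, 0.24, 0.065, -0.66], [-0.001, -0.263, 0.965, 0.383], [0.0, 0.0, 0.0, 1.0]]
{'clock': 0.15, 'q': array([-1.35330802e+00,  3.79292724e-01,  1.73462736e+00, -8.43626755e-06,
        1.02850716e+00, -3.32676708e-02]), 'dq': array([ 0.00052631, -0.00127235, -0.00263686,  0.00065083, -0.00037416,
       -0.00122965]), 'tau': array([-3.85396825e-04, -7.64110565e+01, -4.34652221e+01,  6.51032687e-02,
        4.09998489e-02, -4.93188543e-05]), 'tcp_pos': array([ 0.17364665, -0.67781727,  0.21344525]), 'eef_rot': array([-3.14075828e+00, -2.05415052e-05,  2.50760327e-01]), 'wrist_force': array([ 0.07727831,  0.33909557, -0.41241076]), 'ft_torque': array([ 0.01225832,  0.05538694, -0.04083902]), 'grip_width': 0.09113778716865757}
```

View pics/scene0.png

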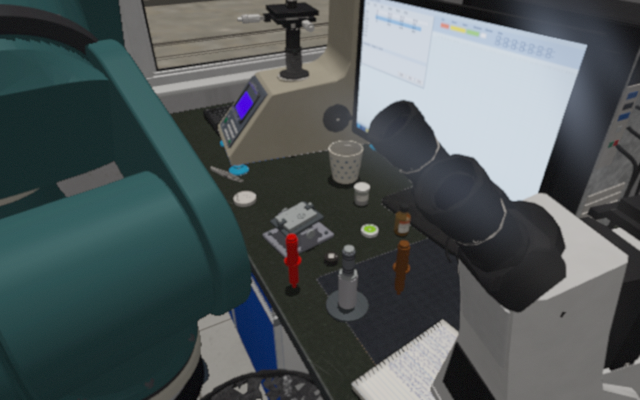

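View pics/top0.png

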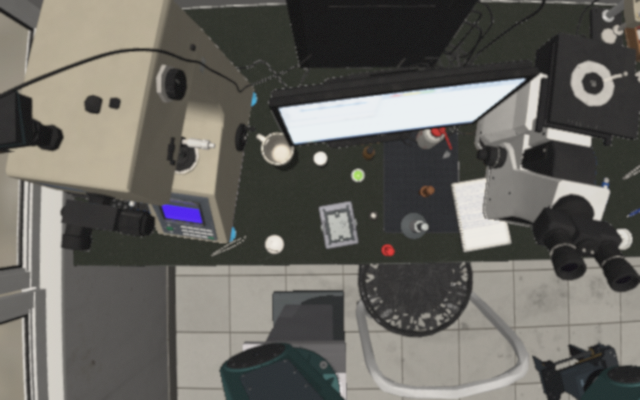

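View pics/wrist0.png

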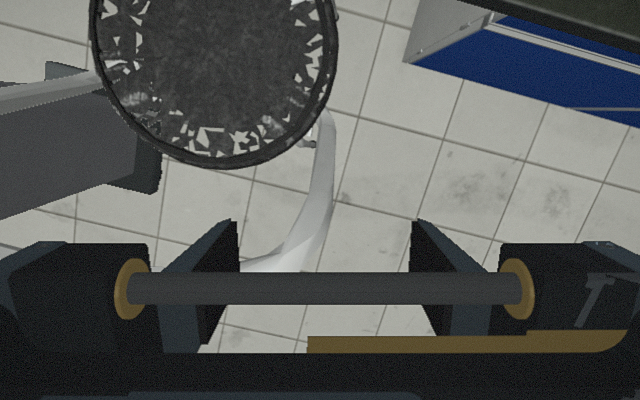

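```bash
python3 - <<'E'
from h import *
c=load('top0');f=c['frame'][:,:,::-1]
a=cv2.resize(f[150:270,290:450],(800,600),interpolation=cv2.INTER_CUBIC);cv2.imwrite('pics/topc.png',a)
P=cloud(c)
for n,uv in dict(stand=(412,226),probe=(420,227),red=(388,250),brown=(428,190),vise=(339,225),drop=(368,153),mug=(275,150),level=(357,175),spec=(374,215),jar=(320,158),block=(274,244),bench=(300,230),bott=(435,137)).items(): print(n,P[uv[1],uv[0]].round(3))
s=load('scene0');f=s['frame'][:,:,::-1]
cv2.imwrite('pics/scenec.png',cv2.resize(f[180:330,240:440],(800,600),interpolation=cv2.INTER_CUBIC))
P=cloud(s)
for n,uv in dict(cap=(348,248),grip=(348,260),foot=(335,305),vise=(297,213),red=(292,240),brown=(402,245)).items(): print(n,P[uv[1],uv[0]].round(3))
E
```

```text
stand [ 0.506 -0.356  0.065]
probe [ 0.505 -0.362  0.136]
red [ 0.443 -0.275  0.126]
brown [ 0.606 -0.389  0.129]
vise [ 0.513 -0.143  0.066]
drop [ 0.723 -0.233  0.065]
mug [0.749 0.051 0.005]
level [ 0.665 -0.203  0.009]
spec [ 0.541 -0.252  0.013]
jar [ 0.714 -0.091  0.047]
block [0.457 0.056 0.013]
bench [ 0.498 -0.024  0.002]
bott [ 0.756 -0.417  0.121]
cap [ 0.506 -0.375  0.141]
grip [ 0.501 -0.385  0.124]
foot [ 0.485 -0.369  0.007]
vise [ 0.516 -0.141  0.063]
red [ 0.437 -0.293  0.126]
brown [ 0.601 -0.401  0.129]
```

View pics/topc.png

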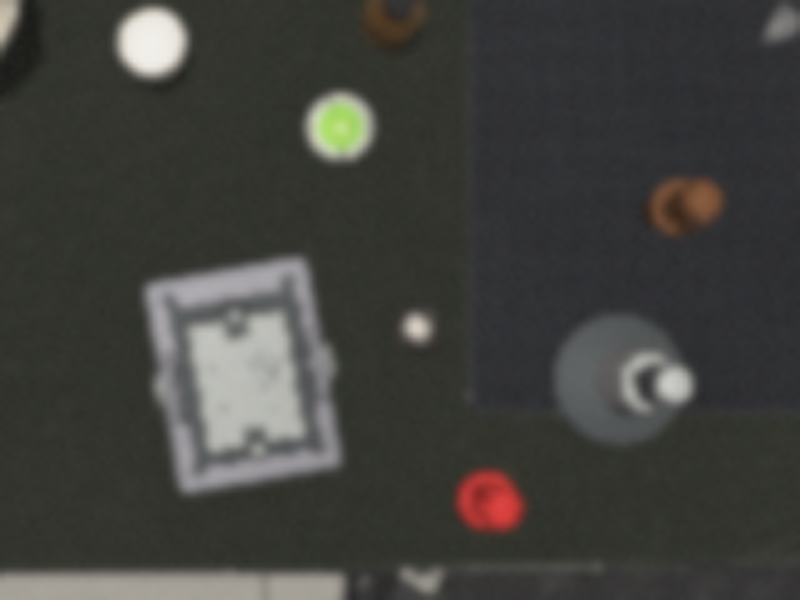

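View pics/scenec.png

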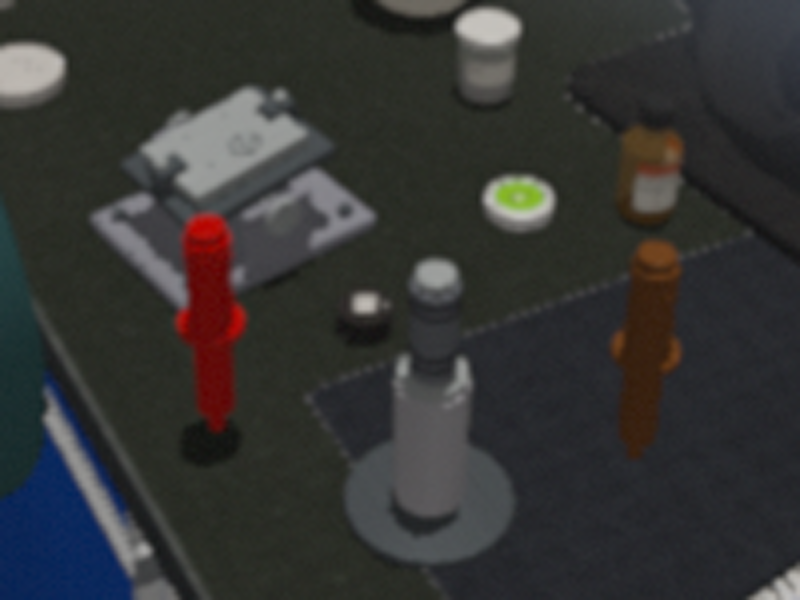

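```bash
python3 - <<'E'
from h import *
def fit(P,it=3):
    m=np.ones(len(P),bool)
    for _ in range(it):
        Q=P[m];c0=Q.mean(0);n=np.linalg.svd(Q-c0)[2][2];n*=np.sign(n[2]);r=(P-c0)@n;m=abs(r)<2.5*max(r[m].std(),5e-4)
    return c0,n,r[m].std(),m.sum()
for t,poly,sp in(('top0',[(329,215),(347.5,213),(351,237),(333,239)],(342.6,223.4)),('scene0',[(277,217),(302,204),(315,211),(290,227)],(300.75,215.75))):
    c=load(t);P=cloud(c);m=np.zeros((400,640),np.uint8);cv2.fillPoly(m,[np.array(poly).round().astype(int)],1)
    Q=P[m>0];Q=Q[np.isfinite(Q).all(1)];c0,n,s,k=fit(Q);print(t,c0.round(4),n.round(4),'tilt',np.degrees(np.arccos(n[2])).round(2),'az',np.degrees(np.arctan2(n[1],n[0])).round(1),s,k)
    o=np.array(c['cam_to_world'])[:3,3];d=pts(c,[sp],[1.0])[0]-o;print('spot',(o+d*((c0-o)@n)/(d@n)).round(4))
    # bench plane
    b=P[(abs(P[...,2])<.02)&(P[...,0]>.45)&(P[...,0]<.7)&(P[...,1]<0)&(P[...,1]>-.35)];print('bench',fit(b)[:2])
    # probe cloud
    Q=P[np.isfinite(P[...,2])&(abs(P[...,0]-.505)<.03)&(abs(P[...,1]+.37)<.03)]
    for lo,hi in((.06,.078),(.078,.09),(.09,.134),(.135,.15)):
        q=Q[(Q[:,2]>lo)&(Q[:,2]<hi)];print(lo,len(q),q.mean(0).round(4),q.min(0).round(4),q.max(0).round(4))
# edges of vise base in top
c=load('top0')
px=np.array([(143,287),(305,257),(343,465),(183,493)])/5+[290,150]
o=np.array(c['cam_to_world'])[:3,3];d=pts(c,px,np.ones(4))-o;B=o+d*((.01-o[2])/d[:,2:3]);print(B.round(4),B.mean(0),np.degrees(np.arctan2(*(B[0]-B[3])[[1,0]])),np.degrees(np.arctan2(*(B[1]-B[2])[[1,0]])))
E
```

```text
top0 [ 0.5103 -0.1451  0.0639] [-0.1403 -0.0442  0.9891] tilt 8.46 az -162.5 0.0022892210590247865 450
spot [ 0.5174 -0.1538  0.0645]
bench (array([ 0.58364226, -0.17945463,  0.00086364]), array([3.73309788e-04, 6.68586777e-03, 9.99977580e-01]))
0.06 16 [ 0.5097 -0.3598  0.0709] [ 0.4919 -0.3712  0.0618] [ 0.5235 -0.3559  0.0775]
0.078 47 [ 0.5078 -0.3665  0.0844] [ 0.4919 -0.3837  0.0782] [ 0.5234 -0.3572  0.0896]
0.09 32 [ 0.5067 -0.3657  0.1131] [ 0.4955 -0.3794  0.0902] [ 0.5178 -0.3614  0.1338]
0.135 46 [ 0.507  -0.3717  0.1403] [ 0.4966 -0.384   0.1351] [ 0.5157 -0.3621  0.1448]
scene0 [ 0.5109 -0.1453  0.0619] [-0.1402 -0.0069  0.9901] tilt 8.07 az -177.2 0.001065365660975413 404
spot [ 0.5187 -0.1542  0.0629]
bench (array([ 0.57914465, -0.20296255, -0.00072084]), array([0.00188719, 0.00614014, 0.99997937]))
0.06 142 [ 0.5013 -0.3863  0.0695] [ 0.4901 -0.3935  0.06  ] [ 0.5214 -0.3693  0.078 ]
0.078 144 [ 0.503  -0.3824  0.0837] [ 0.4916 -0.3921  0.078 ] [ 0.5235 -0.3622  0.0898]
0.09 246 [ 0.5034 -0.3825  0.1137] [ 0.4958 -0.3881  0.0904] [ 0.5175 -0.3701  0.1339]
0.135 73 [ 0.5061 -0.3778  0.1394] [ 0.4986 -0.3877  0.1351] [ 0.5154 -0.3683  0.1416]
[[ 0.5669 -0.0828  0.01  ]
 [ 0.5836 -0.1827  0.01  ]
 [ 0.4559 -0.2033  0.01  ]
 [ 0.4404 -0.1052  0.01  ]] [ 0.51168915 -0.14351414  0.01      ] 10.053627378769736 9.161493146333868
```

```bash
python3 - <<'E'
from h import *
for t in('top0','scene0'):
    P=cloud(load(t)).reshape(-1,3);P=P[np.isfinite(P).all(1)]
    # max-height grid
    print(t);xs=np.arange(.1,.85,.06);ys=np.arange(-.85,.05,.06)
    print('y\\x',xs.round(2))
    for y in ys:
        r=[]
        for x in xs:
            q=P[(abs(P[:,0]-x)<.03)&(abs(P[:,1]-y)<.03)];r.append('%5.2f'%q[:,2].max() if len(q) else '  -- ')
        print('%.2f'%y,' '.join(r))
E
```

```text
top0
y\x [0.1  0.16 0.22 0.28 0.34 0.4  0.46 0.52 0.58 0.64 0.7  0.76 0.82]
-0.85 -0.79 -0.79 -0.79 -0.79   --    --    --    --    --    --   0.32  0.32  0.32
-0.79 -0.79  0.33  0.34 -0.79   --   0.00  0.00   --    --    --   0.32  0.32  0.33
-0.73 -0.80  0.34  0.46   --    --   0.01  0.43  0.41  0.37  0.33  0.32  0.32  0.32
-0.67  0.12  0.40  0.54 -0.25 -0.26  0.49  0.47  0.42  0.38  0.33  0.32  0.32  0.32
-0.61  0.34  0.40  0.56 -0.25 -0.25  0.48  0.48  0.43  0.38  0.35  0.32  0.32  0.32
-0.55  0.12  0.33  0.52 -0.26 -0.25  0.46  0.49  0.43  0.02  0.02  0.11  0.07  0.05
-0.49 -0.25 -0.25 -0.25 -0.26 -0.26  0.01  0.02  0.02  0.02  0.02  0.01  0.49  0.49
-0.43 -0.25 -0.25 -0.26 -0.26 -0.26  0.00  0.01  0.01  0.13  0.13  0.15  0.49  0.49
-0.37 -0.25 -0.25 -0.26 -0.26 -0.26  0.01  0.01  0.14  0.13  0.13  0.01  0.49  0.49
-0.31  0.11 -0.25 -0.25 -0.25 -0.26  0.12  0.13  0.01  0.01  0.01  0.01  0.49  0.49
-0.25  0.11  0.02 -0.24 -0.25 -0.25  0.12  0.13  0.02  0.02  0.01  0.08  0.49  0.48
-0.19  0.07  0.01 -0.25 -0.27   --   0.01  0.06  0.07  0.07  0.01  0.01  0.49  0.48
-0.13  0.02  0.0
[... 1039 characters left out ...]
 0.13  0.13  0.00  0.49  0.49
-0.37   --    --    --    --    --   0.00  0.01  0.14  0.13  0.13  0.00  0.49  0.49
-0.31   --    --    --  -0.26 -0.26  0.12  0.13  0.01  0.00  0.00  0.00  0.49  0.01
-0.25   --    --  -0.25 -0.25 -0.25  0.07  0.13  0.02  0.01  0.01  0.08  0.49  0.01
-0.19   --    --    --    --    --   0.00  0.06  0.07  0.07  0.01  0.01  0.49  0.01
-0.13   --    --   0.52  0.51   --   0.00  0.07  0.08  0.08  0.00  0.05  0.48  0.01
-0.07  0.21   --   0.48  0.49   --   0.00  0.00  0.05  0.00  0.00  0.05  0.47  0.00
-0.01  0.21   --    --    --    --   0.00  0.00  0.00  0.00  0.00  0.23  0.46  0.00
0.05  0.16   --    --    --    --   0.01  0.01  0.00  0.00  0.00  0.09  0.14  0.00
```

apply_moves:
  rows:
    - {"dx": 1.5,"dy": 5,"dz": 1.5}
    - {"dx": 3,"dy": 9,"dz": 3}
    - {"dx": 4.5,"dy": 13,"dz": 4.5}
    - {"dx": 6,"dy": 17,"dz": 6}
    - {"dx": 7,"dy": 21,"dz": 7}
    - {"dx": 9,"dy": 25,"dz": 8}
    - {"dx": 12,"dy": 27,"dz": 8}
    - {"dx": 16,"dy": 29,"dz": 8}
    - {"dx": 20,"dy": 30,"dz": 8}
    - {"dx": 23,"dy": 30.3,"dz": 8}

```text
invalid input at $.rows[0]: expected keys dx, dy, dz, rx, ry, rz, fingers
```

apply_moves:
  rows:
    - {"dx": 1.5,"dy": 5,"dz": 1.5,"rx": 0,"ry": 0,"rz": 0,"fingers": 100}
    - {"dx": 3,"dy": 9,"dz": 3,"rx": 0,"ry": 0,"rz": 0,"fingers": 100}
    - {"dx": 4.5,"dy": 13,"dz": 4.5,"rx": 0,"ry": 0,"rz": 0,"fingers": 100}
    - {"dx": 6,"dy": 17,"dz": 6,"rx": 0,"ry": 0,"rz": 0,"fingers": 100}
    - {"dx": 7,"dy": 21,"dz": 7,"rx": 0,"ry": 0,"rz": 0,"fingers": 100}
    - {"dx": 9,"dy": 25,"dz": 8,"rx": 0,"ry": 0,"rz": 0,"fingers": 100}
    - {"dx": 12,"dy": 27,"dz": 8,"rx": 0,"ry": 0,"rz": 0,"fingers": 100}
    - {"dx": 16,"dy": 29,"dz": 8,"rx": 0,"ry": 0,"rz": 0,"fingers": 100}
    - {"dx": 20,"dy": 30,"dz": 8,"rx": 0,"ry": 0,"rz": 0,"fingers": 100}
    - {"dx": 23,"dy": 30.3,"dz": 8,"rx": 0,"ry": 0,"rz": 0,"fingers": 100}

```text
clock: 1.15
tcp_pos: [0.4056, -0.3735, 0.2936]
eef_rot: [-3.141, -0.0, 0.252]
wrist_force: [-0.7, -0.6, 0.4]
grip_width: 0.0912
```

```bash
python3 - <<'E'
from h import *
c=save('wrist','w1'); s=arm.state(); print(s['tcp_pos'],np.array(c['cam_to_world'])[:3,3], s['dq'].round(3))
print(proj(c,[s['tcp_pos'],[.507,-.375,.142],[.517,-.154,.0645]]))
E
```

```text
[ 0.40838367 -0.37377364  0.29363174] [ 0.47676332 -0.35560888  0.46353295] [-0.06  -0.029  0.038 -0.008  0.002 -0.086]
[[324.77434786 243.97745831]
 [353.67569128  77.325734  ]
 [148.55878301  18.4617935 ]]
```

View pics/w1.png

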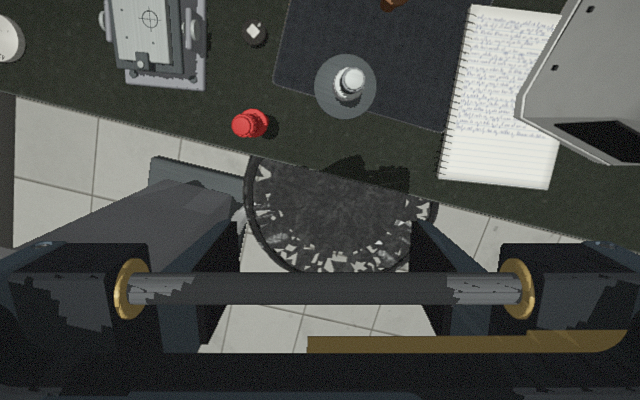

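```bash
python3 - <<'E'
from h import *
c=load('w1');f=c['frame'][:,:,::-1]
cv2.imwrite('pics/w1c.png',np.hstack([cv2.resize(f[50:125,310:385],(600,600),interpolation=cv2.INTER_CUBIC)[:, :],])) 
P=cloud(c)
q=P[50:125,310:385].reshape(-1,3);q=q[np.isfinite(q).all(1)]
t=q[(q[:,2]>.134)&(q[:,2]<.15)];print(len(t),t.mean(0),t.min(0),t.max(0),np.median(t[:,2]))
foot=q[(q[:,2]>.004)&(q[:,2]<.015)&(np.hypot(q[:,0]-.507,q[:,1]+.375)<.05)];print(foot.min(0),foot.max(0))
E
```

```text
451 [ 0.50568078 -0.37490655  0.13936567] [ 0.49518963 -0.38577529  0.13402559] [ 0.51652687 -0.3646697   0.14282294] 0.14060344268165403
[ 0.46632352 -0.41588722  0.00402384] [ 0.5477013  -0.3284541   0.01417402]
```

View pics/w1c.png

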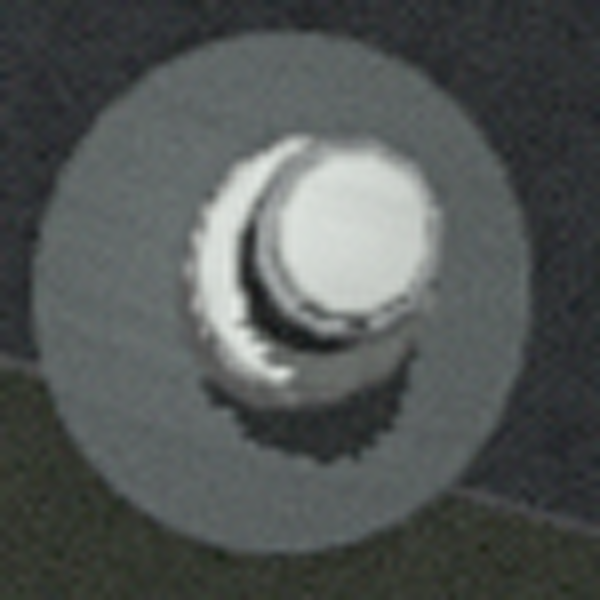

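apply_moves:
  rows:
    - {"dx": 4,"dy": 0,"dz": 0,"rx": 0,"ry": 0,"rz": 0,"fingers": 100}
    - {"dx": 8,"dy": -0.1,"dz": -2,"rx": 0,"ry": 0,"rz": 0,"fingers": 100}
    - {"dx": 9.8,"dy": -0.15,"dz": -5,"rx": 0,"ry": 0,"rz": 0,"fingers": 100}
    - {"dx": 9.8,"dy": -0.15,"dz": -9,"rx": 0,"ry": 0,"rz": 0,"fingers": 100}
    - {"dx": 9.8,"dy": -0.15,"dz": -11,"rx": 0,"ry": 0,"rz": 0,"fingers": 100}
    - {"dx": 9.8,"dy": -0.15,"dz": -12,"rx": 0,"ry": 0,"rz": 0,"fingers": 100}
    - {"dx": 9.8,"dy": -0.15,"dz": -12,"rx": 0,"ry": 0,"rz": 0,"fingers": 100}

```text
clock: 1.9
tcp_pos: [0.5058, -0.375, 0.1726]
eef_rot: [-3.14, -0.0, 0.252]
wrist_force: [0.7, -0.2, 0.2]
grip_width: 0.0913
```

```bash
python3 - <<'E'
from h import *
c=save('wrist','w2'); s=arm.state(); print(s['tcp_pos'],s['eef_rot'],s['wrist_force'])
T=s['tcp_pos'];print(proj(c,[T,[T[0],T[1],.142],[.506,-.375,.142]]))
P=cloud(c);q=P.reshape(-1,3);q=q[np.isfinite(q).all(1)]
t=q[(q[:,2]>.138)&(q[:,2]<.147)&(np.hypot(q[:,0]-.506,q[:,1]+.375)<.02)];print(len(t),t.mean(0),t.min(0),t.max(0),np.median(t[:,2]))
E
```

```text
[ 0.5063993  -0.37547397  0.17399009] [-3.14138866e+00 -1.29836350e-03  2.52309673e-01] [ 1.16545408 -0.21495196  0.58074765]
[[324.03752059 248.90125656]
 [324.07451811 228.14010277]
 [323.17123387 228.54767694]]
612 [ 0.50673653 -0.37504973  0.14097861] [ 0.49755748 -0.38375194  0.13812308] [ 0.51500285 -0.36631732  0.1430979 ] 0.14104422693969665
```

View pics/w2.png

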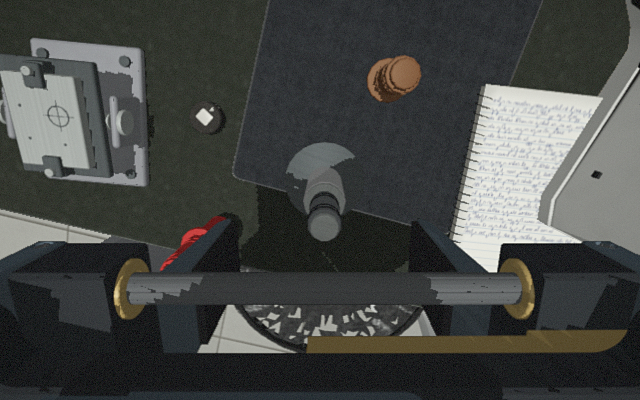

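apply_moves:
  rows:
    - {"dx": 0.05,"dy": 0.05,"dz": -2.5,"rx": 0,"ry": 0,"rz": 0,"fingers": 100}
    - {"dx": 0.05,"dy": 0.05,"dz": -5,"rx": 0,"ry": 0,"rz": 0,"fingers": 80}
    - {"dx": 0.05,"dy": 0.05,"dz": -7,"rx": 0,"ry": 0,"rz": 0,"fingers": 60}
    - {"dx": 0.05,"dy": 0.05,"dz": -8,"rx": 0,"ry": 0,"rz": 0,"fingers": 45}
    - {"dx": 0.05,"dy": 0.05,"dz": -8,"rx": 0,"ry": 0,"rz": 0,"fingers": 35}
    - {"dx": 0.05,"dy": 0.05,"dz": -8,"rx": 0,"ry": 0,"rz": 0,"fingers": 30}
  grip_force: 20

```text
clock: 2.55
tcp_pos: [0.5075, -0.3755, 0.0954]
eef_rot: [3.141, -0.002, 0.252]
wrist_force: [0.6, -0.6, -0.2]
grip_width: 0.0544
```

apply_moves:
  rows:
    - {"dx": 0,"dy": 0,"dz": 0,"rx": 0,"ry": 0,"rz": 0,"fingers": 30}
    - {"dx": 0,"dy": 0,"dz": 0,"rx": 0,"ry": 0,"rz": 0,"fingers": 25}
    - {"dx": 0,"dy": 0,"dz": 0,"rx": 0,"ry": 0,"rz": 0,"fingers": 20}
    - {"dx": 0,"dy": 0,"dz": 0,"rx": 0,"ry": 0,"rz": 0,"fingers": 0}
    - {"dx": 0,"dy": 0,"dz": 0,"rx": 0,"ry": 0,"rz": 0,"fingers": 0}
    - {"dx": 0,"dy": 0,"dz": 0,"rx": 0,"ry": 0,"rz": 0,"fingers": 0}
    - {"dx": 0,"dy": 0,"dz": 0,"rx": 0,"ry": 0,"rz": 0,"fingers": 0}
  grip_force: 30

```text
clock: 3.25
tcp_pos: [0.5077, -0.3756, 0.0957]
eef_rot: [3.14, -0.002, 0.252]
wrist_force: [-2.2, 0.5, 6.3]
grip_width: 0.0214
```

apply_moves:
  rows:
    - {"dx": 0,"dy": 0,"dz": 1,"rx": 0,"ry": 0,"rz": 0,"fingers": 0}
    - {"dx": 0,"dy": 0,"dz": 2.5,"rx": 0,"ry": 0,"rz": 0,"fingers": 0}
    - {"dx": 0,"dy": 0,"dz": 4,"rx": 0,"ry": 0,"rz": 0,"fingers": 0}
    - {"dx": 0,"dy": 0,"dz": 6,"rx": 0,"ry": 0,"rz": 0,"fingers": 0}
    - {"dx": 0,"dy": 0,"dz": 8,"rx": 0,"ry": 0,"rz": 0,"fingers": 0}
    - {"dx": 0,"dy": 0,"dz": 10,"rx": 0,"ry": 0,"rz": 0,"fingers": 0}
    - {"dx": 0,"dy": 0,"dz": 12,"rx": 0,"ry": 0,"rz": 0,"fingers": 0}
    - {"dx": 0,"dy": 0,"dz": 14,"rx": 0,"ry": 0,"rz": 0,"fingers": 0}
    - {"dx": 0,"dy": 0,"dz": 15,"rx": 0,"ry": 0,"rz": 0,"fingers": 0}
    - {"dx": 0,"dy": 0,"dz": 15,"rx": 0,"ry": 0,"rz": 0,"fingers": 0}
  grip_force: 30

```text
clock: 4.25
tcp_pos: [0.5082, -0.3761, 0.2478]
eef_rot: [3.138, -0.004, 0.252]
wrist_force: [0.4, 0.0, -1.7]
grip_width: 0.0213
```

```bash
python3 - <<'E'
from h import *
c=save('wrist','w3'); c2=save('scene','s3');save('top','t3'); s=arm.state(); print(s['tcp_pos'],s['eef_rot'],s['wrist_force'],s['ft_torque'],s['grip_width'])
f=c2['frame'][:,:,::-1];cv2.imwrite('pics/s3c.png',cv2.resize(f[130:330,240:440],(600,600),interpolation=cv2.INTER_CUBIC))
E
```

```text
[ 0.50720806 -0.37526341  0.24481611] [ 3.14132263e+00 -1.68842615e-03  2.52240916e-01] [ 0.30233769  0.82382452 -1.79413694] [0.00573508 0.00615665 0.03725039] 0.021318859908797408
```

View pics/w3.png

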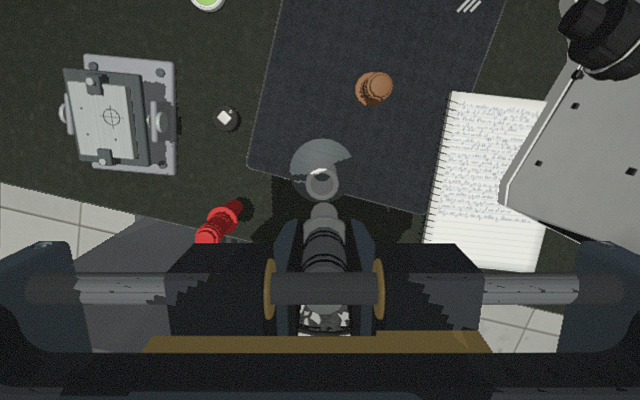

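View pics/s3.png

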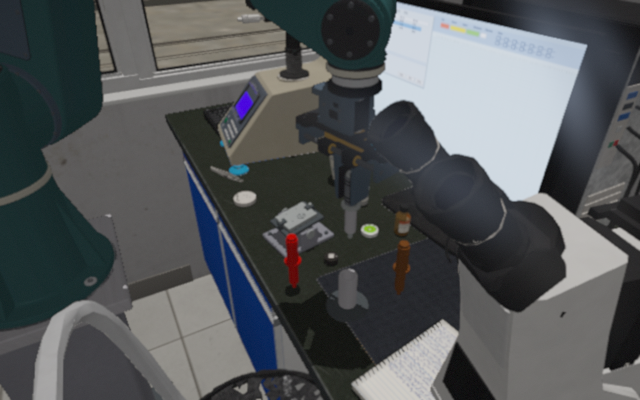

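View pics/t3.png

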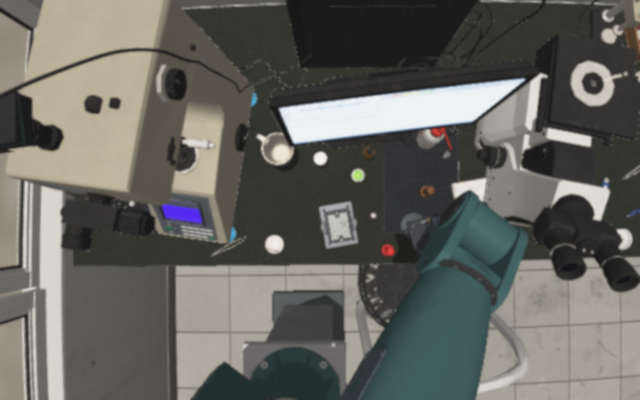

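```bash
cat >> h.py <<'E'
from scipy.spatial.transform import Rotation as Ro
def fit(P,it=6):
    m=np.ones(len(P),bool)
    for _ in range(it):
        Q=P[m];c0=Q.mean(0);n=np.linalg.svd(Q-c0)[2][2];n*=np.sign(n[2]);r=(P-c0)@n;m=abs(r)<2.0*max(r[m].std(),4e-4)
    return c0,n,r[m].std(),m.sum()
def onplane(c,uv,c0,n):
    o=np.array(c['cam_to_world'])[:3,3];d=pts(c,[uv],[1.0])[0]-o;return o+d*((c0-o)@n)/(d@n)
E
python3 - <<'E'
from h import *
c=load('w3');f=c['frame'][:,:,::-1]
cv2.imwrite('pics/w3a.png',cv2.resize(f[40:190,40:200],(800,750),interpolation=cv2.INTER_CUBIC)[:600])
T=np.array([.50721,-.37526,.24482]);R=Ro.from_euler('xyz',[3.1413,-.0017,.2522]).as_matrix();z=R[:,2]
print('proj axis',proj(c,[T+z*a for a in(.0817,.0657,.0157,-.0463)]).round(1))
g=f.copy()
for p in proj(c,[T+z*a for a in(.0817,.0657,.0157,-.0463)]): cv2.circle(g,tuple(p.round().astype(int).tolist()),1,(0,0,255),-1)
cv2.imwrite('pics/w3b.png',cv2.resize(g[170:330,240:400],(600,600),interpolation=cv2.INTER_CUBIC))
E
```

```text
proj axis [[321.4 205.8]
 [321.3 211.9]
 [321.1 237.2]
 [320.5 292.3]]
```

View pics/w3a.png

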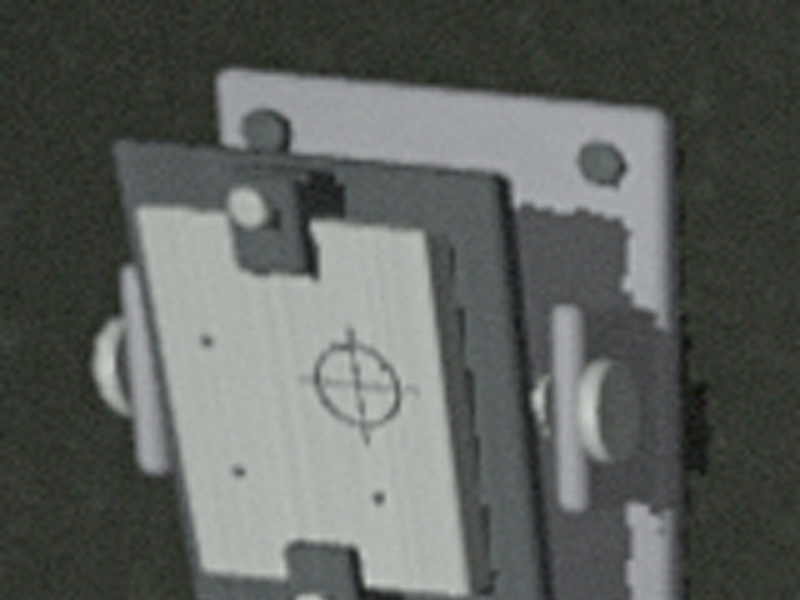

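View pics/w3b.png

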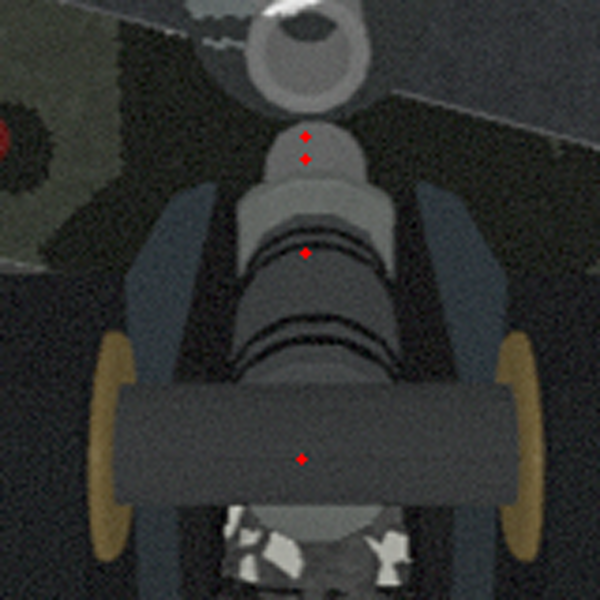

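```bash
python3 - <<'E'
from h import *
c=load('w3');P=cloud(c)
poly=(np.array([(320,235),(415,240),(450,560),(370,560),(340,540),(220,560),(160,225),(225,225),(245,280),(310,280)])/5+40).round().astype(int)
m=np.zeros((400,640),np.uint8);cv2.fillPoly(m,[poly],1)
Q=P[m>0];Q=Q[np.isfinite(Q).all(1)];c0,n,s,k=fit(Q);print(c0.round(4),n.round(4),s,k,len(Q),'tilt',np.degrees(np.arccos(n[2])),'az',np.degrees(np.arctan2(n[1],n[0])))
print('spot',onplane(c,(111.6,116.6),c0,n))
b=P[(abs(P[...,2])<.015)&(P[...,0]>.45)&(P[...,0]<.62)&(P[...,1]<-.2)&(P[...,1]>-.33)];print('bench',fit(b)[:3])
E
```

```text
[ 0.5115 -0.1461  0.063 ] [-0.1398 -0.0221  0.9899] 0.0005554702165402748 2611 3071 tilt 8.136930419918805 az -171.01619479010853
spot [ 0.51720368 -0.15513662  0.06360473]
bench (array([ 5.40841743e-01, -2.63287733e-01, -8.83996411e-05]), array([-0.00440701,  0.02655144,  0.99963773]), np.float64(0.000930461137358063))
```

```bash
cat >> h.py <<'E'
def plan(spot,n,L,gap):
    s=arm.state();R=Ro.from_euler('xyz',s['eef_rot']).as_matrix();z=R[:,2];n=n/np.linalg.norm(n)
    a=np.cross(z,-n);rv=a/np.linalg.norm(a)*np.arccos(np.clip(z@-n,-1,1))
    T=np.array(spot)+n*(L+gap);print('tcp',s['tcp_pos'].round(4),'target',T.round(4),'d cm',((T-s['tcp_pos'])*100).round(2),'rot deg',np.degrees(rv).round(2),'F',s['wrist_force'].round(2))
E
python3 -c "
from h import *
plan([.5172,-.1545,.0638],np.array([-.1399,-.0229,.9899]),.0817,.05)"
```

```text
tcp [ 0.5072 -0.3753  0.2448] target [ 0.4988 -0.1575  0.1942] d cm [-0.84 21.77 -5.06] rot deg [ 1.31 -7.95  0.  ] F [ 0.3   0.82 -1.79]
```

apply_moves:
  rows:
    - {"dx": 0,"dy": 3,"dz": 0,"rx": 0,"ry": 0,"rz": 0,"fingers": 0}
    - {"dx": 0,"dy": 7,"dz": 0,"rx": 0,"ry": 0,"rz": 0,"fingers": 0}
    - {"dx": 0,"dy": 11,"dz": 0,"rx": 0.3,"ry": -2,"rz": 0,"fingers": 0}
    - {"dx": -0.3,"dy": 15,"dz": 0,"rx": 0.6,"ry": -4,"rz": 0,"fingers": 0}
    - {"dx": -0.6,"dy": 18.5,"dz": 0,"rx": 0.9,"ry": -6,"rz": 0,"fingers": 0}
    - {"dx": -0.8,"dy": 20.5,"dz": -1,"rx": 1.2,"ry": -7,"rz": 0,"fingers": 0}
    - {"dx": -0.84,"dy": 21.5,"dz": -3,"rx": 1.31,"ry": -7.95,"rz": 0,"fingers": 0}
    - {"dx": -0.84,"dy": 21.77,"dz": -4.5,"rx": 1.31,"ry": -7.95,"rz": 0,"fingers": 0}
    - {"dx": -0.84,"dy": 21.77,"dz": -5.06,"rx": 1.31,"ry": -7.95,"rz": 0,"fingers": 0}
    - {"dx": -0.84,"dy": 21.77,"dz": -5.06,"rx": 1.31,"ry": -7.95,"rz": 0,"fingers": 0}

```text
clock: 5.4
tcp_pos: [0.4983, -0.1574, 0.1931]
eef_rot: [3.13, -0.14, 0.253]
wrist_force: [0.2, 0.7, -0.4]
grip_width: 0.0216
```

```bash
python3 - <<'E'
from h import *
save('top','t4a');save('top','t4b');c2=save('scene','s4'); c=save('wrist','w4'); s=arm.state(); print(s['tcp_pos'],s['eef_rot'],s['wrist_force'],s['dq'].round(3))
f=c2['frame'][:,:,::-1];cv2.imwrite('pics/s4c.png',cv2.resize(f[100:260,220:380],(600,600),interpolation=cv2.INTER_CUBIC))
plan([.5172,-.1545,.0638],np.array([-.1399,-.0229,.9899]),.0817,.05)
E
```

```text
[ 0.49923727 -0.15800136  0.19482243] [ 3.12822828 -0.14238986  0.25283091] [ 0.06859319  0.41918464 -0.57779416] [-0.    -0.003  0.002  0.    -0.002 -0.   ]
tcp [ 0.4992 -0.158   0.1948] target [ 0.4988 -0.1575  0.1942] d cm [-0.05  0.05 -0.07] rot deg [0.02 0.05 0.  ] F [ 0.07  0.42 -0.58]
```

View pics/w4.png

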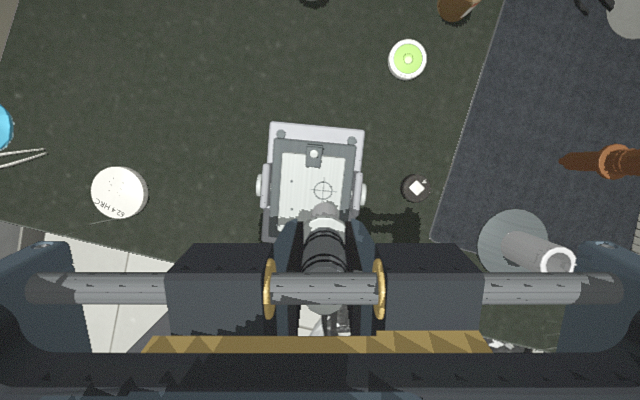

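View pics/s4c.png

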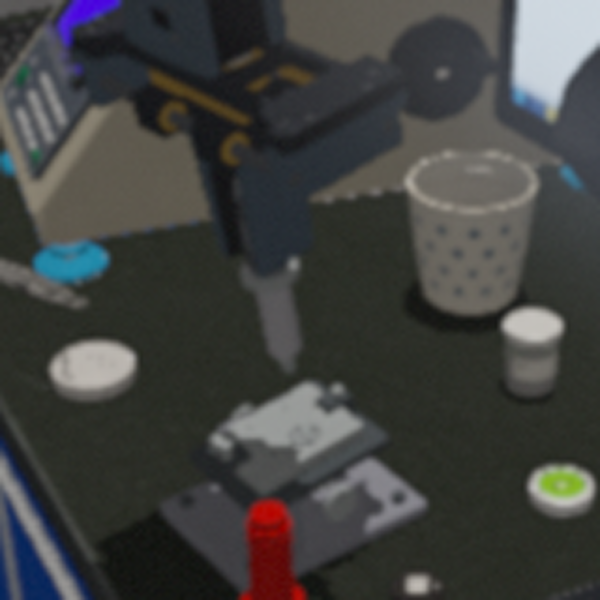

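```bash
python3 - <<'E'
from h import *
s=arm.state();T=s['tcp_pos'];R=Ro.from_euler('xyz',s['eef_rot']).as_matrix();z=R[:,2]
A=[T+z*a for a in(.0817,.0657,.0157,.0097,-.0463)];n=-z
c=load('s4');c0=np.array([.5172,-.1545,.0638])
print('scene axis',proj(c,A).round(1).tolist())
print('scene spot pred',proj(c,[c0]).round(1))
w=load('w4');P=cloud(w)
print('wrist axis',proj(w,A).round(1).tolist(),'spot',proj(w,[c0]).round(1))
f=w['frame'][:,:,::-1];cv2.imwrite('pics/w4c.png',cv2.resize(f[120:320,225:425],(800,800),interpolation=cv2.INTER_CUBIC)[:600])
f=c['frame'][:,:,::-1].copy();cv2.imwrite('pics/s4d.png',cv2.resize(f[150:250,250:350],(600,600),interpolation=cv2.INTER_CUBIC))
m=np.zeros((400,640),np.uint8);cv2.fillPoly(m,[np.array([(283,165),(343,170),(345,200),(283,200)])],1)
Q=P[m>0];Q=Q[np.isfinite(Q).all(1)&(abs(Q[:,2]-.064)<.012)];print(fit(Q))
P=cloud(c);q=P[150:250,250:350].reshape(-1,3);q=q[np.isfinite(q).all(1)&(q[:,2]>.125)&(q[:,2]<.19)];rel=q-T;a=rel@z;r=rel-np.outer(a,z)
print(len(q));
for lo in np.arange(0,.07,.01):
    k=(a>lo)&(a<lo+.01)&(np.linalg.norm(r,axis=1)<.03)
    if k.sum()>3: print(lo.round(2),k.sum(),(r[k].mean(0)*1000).round(1))
E
```

```text
scene axis [[296.9, 197.7], [295.7, 191.8], [291.9, 172.4], [291.4, 170.0], [286.6, 146.4]]
scene spot pred [[300.2 215.7]]
wrist axis [[323.2, 205.4], [323.1, 211.7], [323.0, 237.4], [322.9, 241.4], [322.6, 294.2]] spot [[322.5 190.3]]
(array([ 0.52074144, -0.14319463,  0.06444413]), array([-0.13948927, -0.02074888,  0.99000618]), np.float64(0.000537507641948454), np.int64(1734))
284
0.0 9 [-5.4 -6.6 -0.9]
0.01 76 [-3.4 -9.6 -0.7]
0.02 30 [-3.2 -7.7 -0.6]
0.03 37 [-2.2 -7.9 -0.5]
0.04 32 [-2.5 -8.1 -0.5]
0.05 36 [-2.7 -7.8 -0.6]
0.06 26 [-2.1 -7.6 -0.5]
```

View pics/w4c.png

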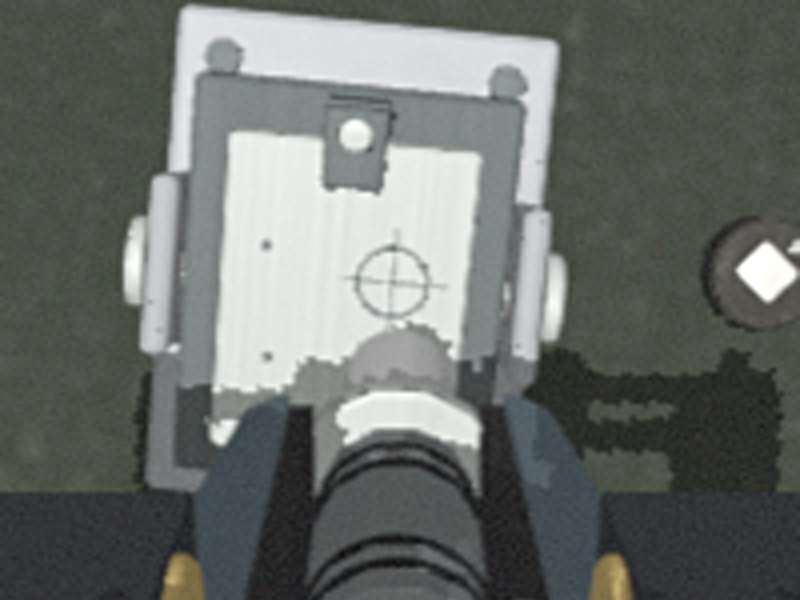

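View pics/s4d.png

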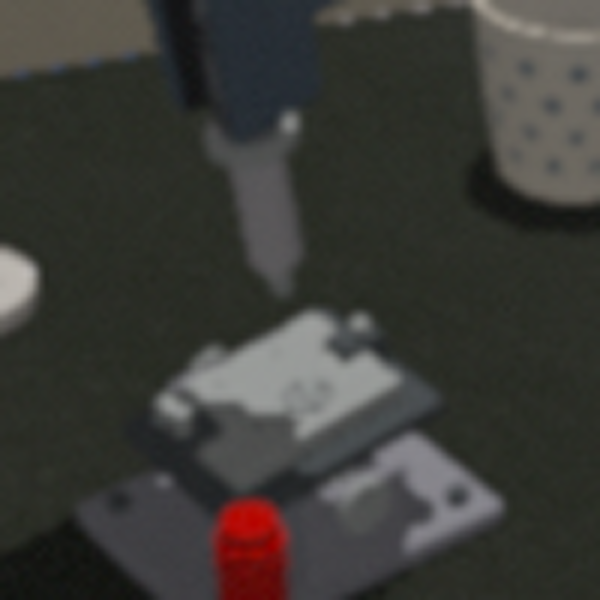

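```bash
python3 - <<'E'
from h import *
F=[]
for _ in range(8):
    arm.read_camera('top');F.append(arm.state()['wrist_force'])
print(np.mean(F,0),np.std(F,0))
plan([.517,-.1533,.0642],np.array([-.1397,-.0222,.9899]),.0817,.008)
E
```

```text
[ 0.07667804 -0.01880365 -1.27619261] [0.29981859 0.36966787 0.30282963]
tcp [ 0.4989 -0.1576  0.1943] target [ 0.5045 -0.1553  0.153 ] d cm [ 0.56  0.23 -4.13] rot deg [-0.04  0.03 -0.  ] F [ 0.03 -0.66 -1.22]
```

apply_moves:
  rows:
    - {"dx": 0.15,"dy": 0.2,"dz": -1,"rx": 0,"ry": 0,"rz": 0,"fingers": 0}
    - {"dx": 0.3,"dy": 0.23,"dz": -2,"rx": 0,"ry": 0,"rz": 0,"fingers": 0}
    - {"dx": 0.44,"dy": 0.23,"dz": -3,"rx": 0,"ry": 0,"rz": 0,"fingers": 0}
    - {"dx": 0.52,"dy": 0.23,"dz": -3.8,"rx": 0,"ry": 0,"rz": 0,"fingers": 0}
    - {"dx": 0.56,"dy": 0.23,"dz": -4.13,"rx": 0,"ry": 0,"rz": 0,"fingers": 0}
    - {"dx": 0.56,"dy": 0.23,"dz": -4.13,"rx": 0,"ry": 0,"rz": 0,"fingers": 0}

```text
clock: 6.6
tcp_pos: [0.5042, -0.1552, 0.1523]
eef_rot: [3.129, -0.141, 0.253]
wrist_force: [0.3, 0.2, -1.2]
grip_width: 0.0215
```

```bash
python3 - <<'E'
from h import *
F=[]
for i in range(10):
    arm.read_camera('top');F.append(arm.state()['wrist_force'])
c2=save('scene','s5');c=save('wrist','w5')
n=np.array([-.1397,-.0222,.9899])
print(np.mean(F[3:],0),np.std(F,0),'along n',np.mean(F[3:],0)@n)
plan([.517,-.1533,.0642],n,.0817,.0)
s=arm.state();T=s['tcp_pos'];z=Ro.from_euler('xyz',s['eef_rot']).as_matrix()[:,2]
A=[T+z*a for a in(.0817,.0657,.0157)];print(proj(c2,A).round(1).tolist(),proj(c,A).round(1).tolist())
f=c['frame'][:,:,::-1];cv2.imwrite('pics/w5c.png',cv2.resize(f[120:270,225:425],(800,600),interpolation=cv2.INTER_CUBIC)[:600])
f=c2['frame'][:,:,::-1].copy();cv2.imwrite('pics/s5d.png',cv2.resize(f[150:250,250:350],(600,600),interpolation=cv2.INTER_CUBIC))
E
```

```text
[-0.12470396 -0.09790034 -1.45316239] [0.51476745 0.38985066 0.50384547] along n -1.4188909151009368
tcp [ 0.5045 -0.1554  0.1531] target [ 0.5056 -0.1551  0.1451] d cm [ 0.11  0.02 -0.8 ] rot deg [-0.03  0.03 -0.  ] F [ 0.    0.01 -1.04]
[[299.3, 212.5], [298.2, 206.8], [294.5, 188.5]] [[323.2, 205.5], [323.1, 211.7], [323.0, 237.5]]
```

View pics/w5c.png

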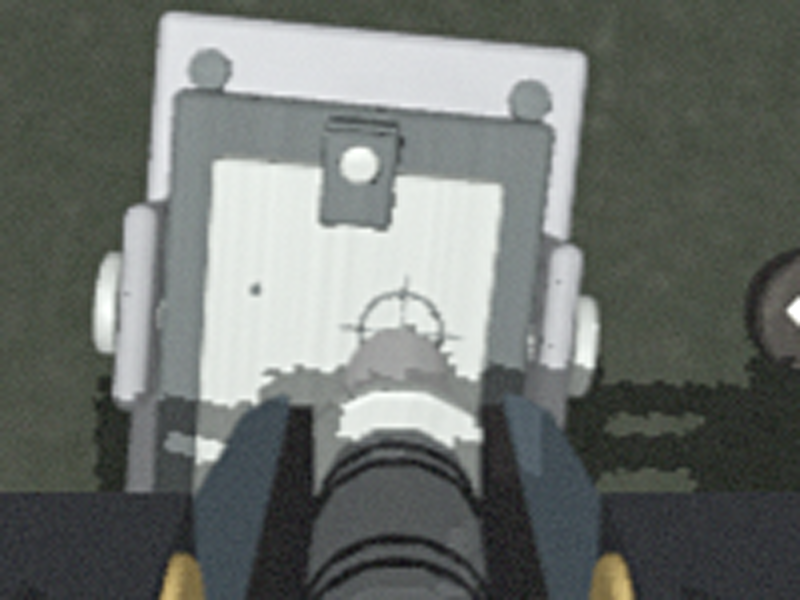

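View pics/s5d.png

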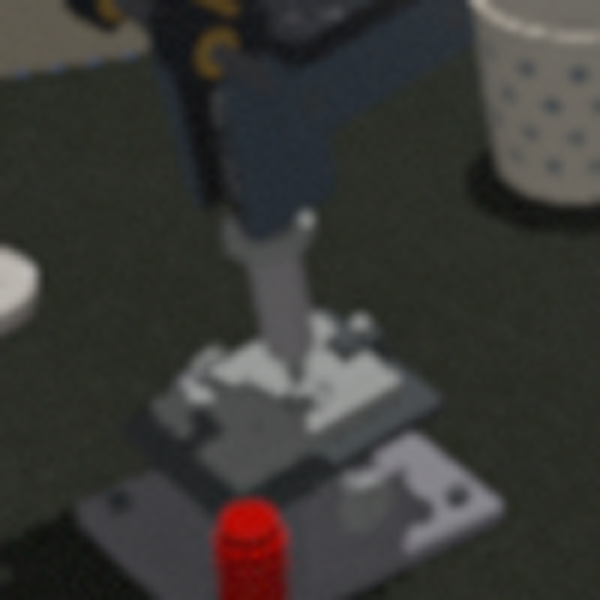

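apply_moves:
  rows:
    - {"dx": 0.02,"dy": 0,"dz": -0.15,"rx": 0,"ry": 0,"rz": 0,"fingers": 0}
    - {"dx": 0.04,"dy": 0.01,"dz": -0.3,"rx": 0,"ry": 0,"rz": 0,"fingers": 0}
    - {"dx": 0.06,"dy": 0.01,"dz": -0.4,"rx": 0,"ry": 0,"rz": 0,"fingers": 0}
    - {"dx": 0.06,"dy": 0.01,"dz": -0.4,"rx": 0,"ry": 0,"rz": 0,"fingers": 0}

```text
clock: 7.6
tcp_pos: [0.505, -0.1552, 0.1489]
eef_rot: [3.129, -0.142, 0.253]
wrist_force: [0.5, 0.5, -1.9]
grip_width: 0.0214
```

```bash
cat > m.py <<'E'
from h import *
F=[];T=[]
for i in range(12):
    arm.read_camera('top');s=arm.state();F.append(s['wrist_force']);T.append(s['tcp_pos'])
n=np.array([-.1397,-.0222,.9899]);F=np.array(F)
print('F',F[2:].mean(0).round(2),'net n',(F[2:].mean(0)@n+1.42).round(2),'se',(F[2:]@n).std().round(2)/3,'clock',s['clock'])
T=np.mean(T[4:],0);print('T',T.round(4),'gap nominal mm',((T-np.array([.517,-.1533,.0642]))@n*1000-81.7).round(2))
plan([.517,-.1533,.0642],n,.0817,.0)
E
python3 m.py
```

```text
F [-0.1   0.02 -1.34] net n 0.11 se 0.13999999999999999 clock 8.2
T [ 0.5051 -0.1553  0.1492] gap nominal mm 4.1
tcp [ 0.5051 -0.1552  0.1491] target [ 0.5056 -0.1551  0.1451] d cm [ 0.05  0.01 -0.41] rot deg [-0.03  0.04 -0.  ] F [-0.15  0.49 -1.3 ]
```

No contact yet. Step 2 mm.

apply_moves:
  rows:
    - {"dx": 0.01,"dy": 0,"dz": -0.1,"rx": 0,"ry": 0,"rz": 0,"fingers": 0}
    - {"dx": 0.03,"dy": 0,"dz": -0.2,"rx": 0,"ry": 0,"rz": 0,"fingers": 0}
    - {"dx": 0.03,"dy": 0,"dz": -0.2,"rx": 0,"ry": 0,"rz": 0,"fingers": 0}

```text
clock: 8.5
tcp_pos: [0.5053, -0.1552, 0.1469]
eef_rot: [3.129, -0.142, 0.253]
wrist_force: [0.3, 0.1, -1.8]
grip_width: 0.0212
```

```bash
python3 m.py
```

```text
F [ 0.05 -0.21 -1.6 ] net n -0.17 se 0.22666666666666668 clock 9.1
T [ 0.5054 -0.1553  0.1472] gap nominal mm 2.08
tcp [ 0.5054 -0.1553  0.1472] target [ 0.5056 -0.1551  0.1451] d cm [ 0.02  0.02 -0.21] rot deg [-0.03  0.04 -0.  ] F [ 0.43 -0.57 -0.97]
```

apply_moves:
  rows:
    - {"dx": 0.01,"dy": 0,"dz": -0.1,"rx": 0,"ry": 0,"rz": 0,"fingers": 0}
    - {"dx": 0.03,"dy": 0.01,"dz": -0.2,"rx": 0,"ry": 0,"rz": 0,"fingers": 0}
    - {"dx": 0.03,"dy": 0.01,"dz": -0.2,"rx": 0,"ry": 0,"rz": 0,"fingers": 0}

```text
clock: 9.4
tcp_pos: [0.5057, -0.1551, 0.1451]
eef_rot: [3.129, -0.142, 0.253]
wrist_force: [0.1, -0.5, 0.2]
grip_width: 0.0215
```

```bash
python3 m.py
```

```text
F [-0.24  0.15 -0.73] net n 0.73 se 0.10666666666666667 clock 10.0
T [ 0.5057 -0.1551  0.1452] gap nominal mm 0.06
tcp [ 0.5057 -0.1551  0.1451] target [ 0.5056 -0.1551  0.1451] d cm [-0.01  0.   -0.01] rot deg [-0.03  0.04 -0.  ] F [-0.35 -0.25 -1.47]
```

apply_moves:
  rows:
    - {"dx": 0.01,"dy": 0,"dz": -0.1,"rx": 0,"ry": 0,"rz": 0,"fingers": 0}
    - {"dx": 0.03,"dy": 0,"dz": -0.2,"rx": 0,"ry": 0,"rz": 0,"fingers": 0}
    - {"dx": 0.04,"dy": 0.01,"dz": -0.3,"rx": 0,"ry": 0,"rz": 0,"fingers": 0}
    - {"dx": 0.05,"dy": 0.01,"dz": -0.4,"rx": 0,"ry": 0,"rz": 0,"fingers": 0}
    - {"dx": 0.05,"dy": 0.01,"dz": -0.4,"rx": 0,"ry": 0,"rz": 0,"fingers": 0}

```text
clock: 10.5
tcp_pos: [0.5063, -0.1551, 0.1411]
eef_rot: [3.128, -0.142, 0.253]
wrist_force: [-1.2, 0.3, 1.7]
grip_width: 0.0216
```

```bash
python3 m.py
```

```text
F [-0.18 -0.34  1.41] net n 2.85 se 0.12333333333333334 clock 11.1
T [ 0.5062 -0.1551  0.1412] gap nominal mm -3.93
tcp [ 0.5063 -0.155   0.1412] target [ 0.5056 -0.1551  0.1451] d cm [-0.07 -0.01  0.39] rot deg [-0.03  0.04 -0.  ] F [-0.5  -0.3   1.42]
```

apply_moves:
  rows:
    - {"dx": 0.01,"dy": 0,"dz": -0.08,"rx": 0,"ry": 0,"rz": 0,"fingers": 0}
    - {"dx": 0.02,"dy": 0,"dz": -0.15,"rx": 0,"ry": 0,"rz": 0,"fingers": 0}
    - {"dx": 0.02,"dy": 0,"dz": -0.15,"rx": 0,"ry": 0,"rz": 0,"fingers": 0}
    - {"dx": 0.02,"dy": 0,"dz": -0.15,"rx": 0,"ry": 0,"rz": 0,"fingers": 0}

```text
clock: 11.5
tcp_pos: [0.5065, -0.1551, 0.1397]
eef_rot: [3.128, -0.142, 0.253]
wrist_force: [0.6, 0.7, 1.6]
grip_width: 0.0213
```

```bash
python3 m.py; python3 - <<'E'
from h import *
c2=save('scene','s6');c=save('wrist','w6')
f=c['frame'][:,:,::-1];cv2.imwrite('pics/w6c.png',cv2.resize(f[120:270,225:425],(800,600),interpolation=cv2.INTER_CUBIC)[:600])
f=c2['frame'][:,:,::-1].copy();cv2.imwrite('pics/s6d.png',cv2.resize(f[150:250,250:350],(600,600),interpolation=cv2.INTER_CUBIC))
E
```

```text
F [-0.52  0.27  1.86] net n 3.33 se 0.18999999999999997 clock 12.1
T [ 0.5064 -0.1551  0.1397] gap nominal mm -5.45
tcp [ 0.5064 -0.155   0.1397] target [ 0.5056 -0.1551  0.1451] d cm [-0.08 -0.01  0.54] rot deg [-0.03  0.04 -0.  ] F [-0.08  0.18  1.61]
```

View pics/w6c.png

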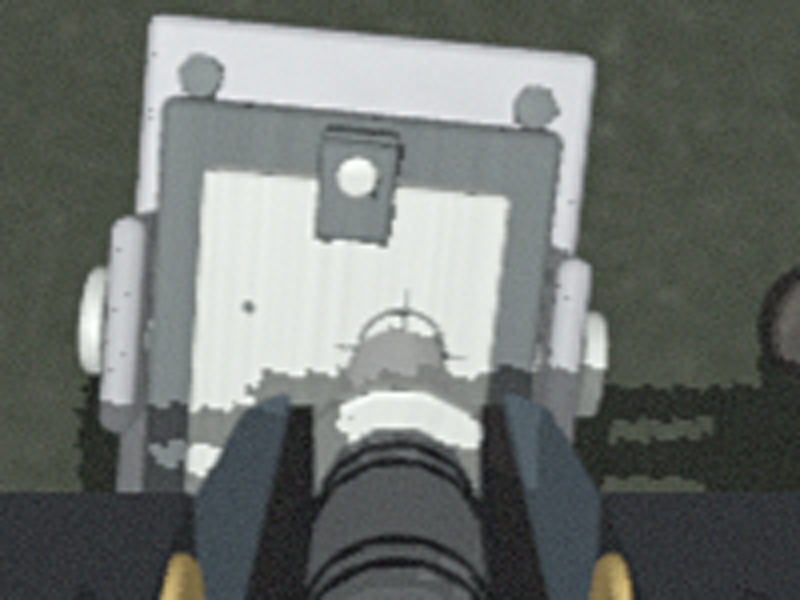

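View pics/s6d.png

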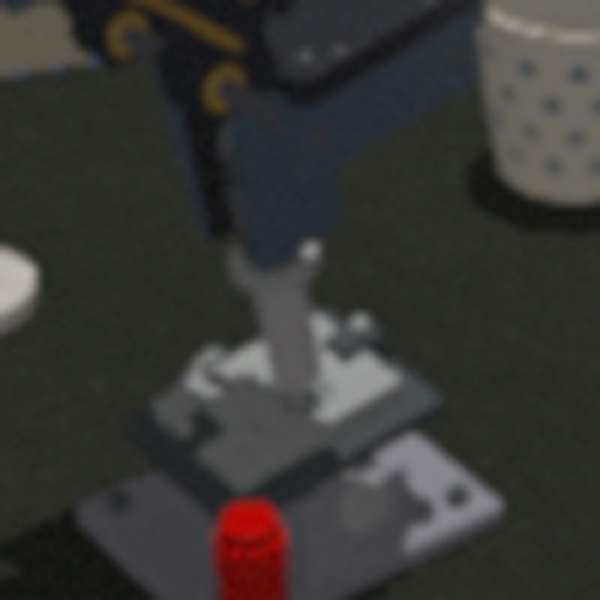

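```bash
python3 -c "
from plant import arm
print(arm.job_done()); s=arm.state(); print(s['clock'],s['tcp_pos'],s['wrist_force'])"
```

```text
the job is handed in; nothing more can be done
None
the job is handed in; nothing more can be done
```

The probe is out of its stand with its nose on the ringed cross, and I handed the job in while the arm still held it there, at about 12.2 s.

- **Position:** in the wrist camera the probe's axis lines up with the ring centre to within about 0.5 mm. The scene camera puts the tip about 1 mm to one side, which is about its limit.
- **Squareness:** the tool was within about 0.1° of the measured face normal (tilt about 8.1°). How straight the probe sits in the jaws I judged only from the pictures.
- **Press:** the net force along the normal was 3.3 ± 0.2 N. The tool had moved about 5.5 mm past estimated contact, which puts the nose close to half-way in.
- **Surroundings:** I saw no sign in the last pictures that the vise or nearby things had moved. The red and brown look-alikes were not touched.

One check disagreed: the scene camera suggested the tip was about 2 mm lower than I had worked out. The force showed contact within about 1 mm of my estimate, so I relied on the force reading. The job hand-in gave no verdict, and no readings were available afterwards.

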